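# Reject the worn castors of an upturned dolly

### The job

One or two of the three castors on the upturned dolly have worn, loose swivel joints: find them by rocking each fork gently back and forth to feel its play, never forcing a castor. Take the loose ones out and leave them in the scrap bin; leave the sound ones fully home in their legs, and the wrench and the tape roll where they lie.

Things in the scene. Friction and masses are not known exactly. Their poses are not given: they have to be found in the camera images.
- dolly: triangular wooden dolly lying upside down, fixed; deck 20 mm thick on the bench, about 300 mm across. Origin: centre of the deck at the bench. Three square steel leg tubes, 30 mm outside, 24 mm inside, stand upright on it 115 mm from the centre, 120 degrees apart, their rims 90 mm above the bench
- castor_a: 75 mm castor stood stem down in leg_a; all three alike, 0.4 to 0.6 kg. Body = square steel stem 23 x 23 x 50 mm under a round shoulder (43 mm across, 6 mm thick) that sits on the leg's rim when fully home; 0.5 mm clearance round the stem. Origin: centre of the stem's underside; z up along the stem. The swivel bearing's middle is on the stem axis 62 mm above the origin, the wheel's top 155 mm
- castor_b: like castor_a, in leg_b. Play shows as the fork rocking about the line through the bearing's middle parallel to the axle, so the axle moves to and fro along the rolling direction and slightly up and down. Grease holds every fork until pushed with about 2 N at the axle (a firm pinch adds 2 or 3 N more), so a worn one looks just like a sound one
- castor_c: like castor_a, in leg_c. Pushed with some 10 N at the axle, stem clearance included, a sound castor gives 3 to 5 mm each way at the axle and comes up hard; a worn one moves 8 to 11 mm each way before it does. More than about 15 N there is forcing it. The stem is not fastened: it pulls straight up with little more than its weight
- axle_a (a point): centre of the wheel's axle on castor_a, midway between the fork's two flat steel cheeks (32 mm over their outsides; pinch them). Axes turn with the fork: y along the axle, across the cheeks; x the rolling direction, away from the stem axis; z up. The axle lies 55 mm above the bearing's middle and 22 mm to its +x. Fore and aft (x) is the way to rock
- axle_b (a point): like axle_a, on castor_b. The cheeks are about 30 mm wide at the axle, end 15 mm above it and reach down to the fork's crown, 45 mm below it; the wheel between them (75 mm across, 22 mm wide) is held by its brake and rises 37.5 mm above the axle
- axle_c (a point): like axle_a, on castor_c. The fork also swivels about the stem axis; grease holds it until about 0.06 N m, so it starts and stays at any yaw
- leg_a (a point): centre of the rim of the leg tube that holds castor_a; a castor's origin is 50 mm below it when fully home. A thin kingpin tail sticks out 12 mm below the stem, so lift 65 mm to clear the leg
- leg_b (a point): centre of the rim of the leg tube that holds castor_b; a castor's origin is 50 mm below it when fully home. A thin kingpin tail sticks out 12 mm below the stem, so lift 65 mm to clear the leg
- leg_c (a point): centre of the rim of the leg tube that holds castor_c; a castor's origin is 50 mm below it when fully home. A thin kingpin tail sticks out 12 mm below the stem, so lift 65 mm to clear the leg
- bin: scrap bin, open grey plastic tote 300 x 360 x 100 mm (x, y, z), walls and floor 6 mm, fixed. Origin: centre of its underside. An old 75 mm wheel lies flat in its +x +y corner, about 90 mm and 120 mm from the middle, 22 mm high
- wrench: open-ended wrench, 120 mm, lying on the dolly's deck between the legs; leave alone
- tape: roll of yellow tape, 104 mm across, 48 mm high; leave alone
Not all that is in view belongs to the job. What is shaped like the castor_c but green or purple is not meant.

How it is judged (in metres and radians):
At the end, for the whole second after the job is handed in: Every worn castor (rocks 0.12 rad either way; an unseen part, race, marks which) lies at rest wholly inside the scrap bin; every sound one is fully home in its own leg (within 4 mm of 50 mm deep, centred within 4 mm, upright within 0.06 rad) (((z of race_a0 in the frame of dolly below 0.018 m and (x of castor_a in the frame of bin between -0.147 and 0.147 m and y of castor_a in the frame of bin between -0.177 and 0.177 m and z of each of castor_a, axle_a in the frame of bin below 0.16 m and x of axle_a in the frame of bin between -0.147 and 0.147 m and y of axle_a in the frame of bin between -0.177 and 0.177 m and linear speed of castor_a below 0.03 m/s)) or (not (z of race_a0 in the frame of dolly below 0.018 m) and (z of castor_a in the frame of leg_a below -0.046 m and horizontal distance between castor_a and leg_a below 0.004 m and angle between castor_a's own z axis and vertical below 0.06 rad))) and ((z of race_a0 in the frame of dolly above 0.018 m and (x of castor_b in the frame of bin between -0.147 and 0.147 m and y of castor_b in the frame of bin between -0.177 and 0.177 m and z of each of castor_b, axle_b in the frame of bin below 0.16 m and x of axle_b in the frame of bin between -0.147 and 0.147 m and y of axle_b in the frame of bin between -0.177 and 0.177 m and linear speed of castor_b below 0.03 m/s)) or (not (z of race_a0 in the frame of dolly above 0.018 m) and (z of castor_b in the frame of leg_b below -0.046 m and horizontal distance between castor_b and leg_b below 0.004 m and angle between castor_b's own z axis and vertical below 0.06 rad))) and ((z of race_c0 in the frame of dolly below 0.018 m and (x of castor_c in the frame of bin between -0.147 and 0.147 m and y of castor_c in the frame of bin between -0.177 and 0.177 m and z of each of castor_c, axle_c in the frame of bin below 0.16 m and x of axle_c in the frame of bin between -0.147 and 0.147 m and y of axle_c in the frame of bin between -0.177 and 0.177 m and linear speed of castor_c below 0.03 m/s)) or (not (z of race_c0 in the frame of dolly below 0.018 m) and (z of castor_c in the frame of leg_c below -0.046 m and horizontal distance between castor_c and leg_c below 0.004 m and angle between castor_c's own z axis and vertical below 0.06 rad)))); the robot touches nothing.
It fails at once if a castor is forced: the contact force between its stem and its leg tube exceeds 140 N (contact force between any of castor_a, castor_b, castor_c and dolly above 140 N).
It fails at once if the wrench or the tape roll is moved more than 25 mm from its place (distance of any of wrench, tape from where it was at the start of the episode above 0.025 m).
It also fails if it takes over 72 s, if anything falls off the work surface, if the arm or the gripper's body presses on something with over 40 N, if the wrist force passes 120 N, or if a joint passes its speed limit or range.

### The arm

A 6-joint arm with a two-finger parallel gripper is mounted at the origin on the work surface. World frame = base frame: x ahead of the robot, y to its left, z up, the work surface at z = 0. Lengths are in m, angles in degrees, forces in N, time in s.
With the tool pointing down it reaches from about 0.35 to 0.875 m from the base axis. Payload 4.2 kg.
Tool frame: the origin (TCP) lies between the finger pads; the fingertips stand 17 mm ahead of it and the grasp point (between the pads) lies 2 mm behind it; z points along the fingers, y is the line along which they close (so a half turn about z gives the same grasp; the last joint's range is limited). The gripper opens to 87 mm and grips with 3 to 60 N. Pads are 19 mm wide; open, the fingers measure 117 mm over their backs; the gripper's body (75 mm by 190 mm) begins 51 mm behind the grasp point.
Start: joints at [-52.277, 22.042, 0.453, 0, -68.411, -14.817], TCP at [0.243, -0.576, 0.24] pointing down, gripper open.
Joint ranges: [-179.83, 179.83], [-69.29, 118.12], [-61.27, 80.66], [-181.25, 117.63], [-171.15, -9.14], [-177.46, 177.46]. Speed limits (degrees/s): [159.86, 159.86, 180, 180, 180, 180].

### API

Orientations are given as a 3x3 rotation matrix whose columns are the frame's x, y, z axes.
In Python, from station import sense, capture, r, masks_of gives the robot as it stands.
- The arm moves only by the tool apply_moves, never from a script. Its argument "steps" is a list that holds one entry, the list of rows, each a list of 7 numbers: the opening, from 0 (shut) to 1 (fully open), then the shift along the tool's x, y, z in mm, then the turn, a rotation vector about the tool's x, y, z in rad. A call has 1 to 12 rows; each row shifts and turns the commanded pose from where the row before left it, along the tool's axes as they then stand; what a row does not reach is not made up. A row lasts 1/8 s, in which the tool goes at most 62.5 mm and 10.7 degrees, less where a joint would pass 70% of its speed; a pose out of reach is approached as far as the arm can. A call with a gripper value outside its range is refused whole. The fingers move at their own pace and stop on an object; the grip force is fixed at half the most. Time passes only in rows, so rows that do not move let the fingers close. It gives the time, the measured TCP pose, the force and the opening at its end, in the units of the state.
- sense(): the state, without advancing time (a new reading comes with each control period).
- capture(name): name is "scene" or "top" or "wrist"; returns a dict with "color" (480x640x3 uint8, red, green, blue), "vfov" (degrees; the focal length in pixels is half the picture's height over the tangent of half this angle, whatever the lens; pixels are square), "cx", "cy" (the principal point, pixels), "dist" ([k1, k2, p1, p2, k3] as OpenCV has them; the pictures are not rectified), "T" (4x4, takes a point from camera to world coordinates). Camera axes: x right, y down, z forward; pixel columns grow to the right and rows downward; lengths in m; the calibration is good to about 2 mm. A picture is of the moment at which its call begins. There is no depth.
- r.finish_job(): hands the job in, once; it reports no verdict.
Trained networks look in a picture, given as the dict that the camera call returned (one of the last four; its "shot" number tells which), for a name from the list of things; names that differ only in an ending like _2 or _b are one class to them, and where a whole thing is asked for, a point or a joint stands for the part that bears it (a point fixed in the world has none). Each returns a list of dicts, best first, with "confidence" (0 to 1); they miss things now and then, are a little off and sometimes report something else, mostly with a low value. They report only what shows in the picture. A call takes as long as a camera call. They do not tell look-alikes from the thing itself.
- masks_of(picture, thing): "pixels" (480x640 bool, what is visible of it) and "box" ([left, top, width, height] in pixels, round what is visible of it).
The state is a dict: "time_s": time; "joints": joint angles; "joint_velocities": joint speeds; "effort": joint torques, N m; "tcp_pos": TCP position; "ee_rot": TCP orientation; "wrist_force": force on the tool from outside, world axes, zero at the start; "moment": the same for the moment, N m; "gripper_width": opening from 0.0 (shut) to 1.0 (fully open).
Only numpy, scipy, OpenCV 4.12 (cv2) and the standard library are available. Lean on these libraries where they do the work, as an engineer would, in place of code of your own. Each camera call takes 0.05 s, during which the arm holds its last target. There are 200 camera calls.

## Working session

There is one attempt and no reset: what is moved stays moved. The work goes in short steps, Python scripts to look and compute and a tool call to move; the robot and the scene stay as the last step left them, time stands still between calls to the robot, and variables do not carry over. Pictures are saved under pics/ and viewed, on a budget of 10 in all, crops included, one or two more only if the job needs it, and the job is handed in when it is done.

Besides the shell and the picture viewer there is one more tool, called after "Request:" as name(argument=value, ...), one argument or row to a line, values as JSON. apply_moves: Moves the arm, as the interface text tells. Its arguments: {"type":"object","properties":{"steps":{"type":"array","items":{"type":"array","items":{"type":"array","items":{"type":"number"}}}}},"required":["steps"]}

```bash
ls; mkdir -p pics
cat > h.py <<'E'
import numpy as np,cv2,sys
sys.path.insert(0,'.')
from station import sense,capture,r,masks_of
def K(p):
    f=240/np.tan(np.radians(p['vfov'])/2); return np.array([[f,0,p['cx']],[0,f,p['cy']],[0,0,1.]])
def ray(p,uv):
    q=cv2.undistortPoints(np.array([[uv]],float),K(p),np.array(p['dist'],float))[0,0]
    T=np.array(p['T']); d=T[:3,:3]@np.array([q[0],q[1],1]); return T[:3,3],d
def atz(p,uv,z):
    o,d=ray(p,uv); return o+d*(z-o[2])/d[2]
def proj(p,X):
    T=np.linalg.inv(np.array(p['T'])); X=np.atleast_2d(X)
    rv=cv2.Rodrigues(T[:3,:3])[0]
    return cv2.projectPoints(X.astype(float),rv,T[:3,3],K(p),np.array(p['dist'],float))[0][:,0]
def save(p,n): cv2.imwrite('pics/'+n+'.png',p['color'][:,:,::-1])
E
python3 - <<'E'
from h import *
a=capture('scene');b=capture('top')
save(a,'scene0');save(b,'top0')
for n,p in(('scene',a),('top',b)):
    print(n,p['vfov'],np.round(p['T'],3).tolist())
    for t in('castor_a','dolly','bin','wrench','tape'):
        for m in masks_of(p,t): 
            ys,xs=np.nonzero(m['pixels']);print(t,round(m['confidence'],2),m['box'],xs.mean().round(),ys.mean().round())
s=sense();print(s['tcp_pos'],s['ee_rot'],s['wrist_force'])
E
```

```text
pics
scene 42.118208406725664 [[0.003, 0.805, -0.593, 1.181], [1.0, -0.01, -0.009, 0.065], [-0.014, -0.593, -0.805, 1.184], [0.0, 0.0, 0.0, 1.0]]
castor_a 0.89 [366.9, 311.4, 28.6, 50.3] 382.0 338.0
castor_a 0.8 [261.1, 269.9, 43.1, 48.1] 282.0 293.0
castor_a 0.59 [124.8, 181.8, 71.2, 34.9] 157.0 196.0
castor_a 0.58 [351.2, 214.8, 36.2, 57.3] 371.0 243.0
dolly 0.91 [269.2, 262.3, 135.3, 122.0] 343.0 325.0
bin 0.55 [24.7, 220.1, 194.4, 147.4] 126.0 295.0
wrench 0.87 [324.2, 296.4, 34.1, 47.1] 341.0 322.0
top 42.34544462379654 [[-0.002, -0.983, 0.183, 0.196], [-1.0, 0.002, 0.001, 0.058], [-0.001, -0.183, -0.983, 1.348], [0.0, 0.0, 0.0, 1.0]]
castor_a 0.9 [245.0, 107.6, 26.5, 48.8] 259.0 134.0
castor_a 0.81 [90.8, 244.0, 68.7, 43.1] 116.0 264.0
castor_a 0.72 [327.5, 165.2, 47.4, 33.0] 351.0 181.0
castor_a 0.68 [241.7, 222.7, 39.2, 34.1] 261.0 239.0
dolly 0.88 [235.9, 137.3, 127.7, 129.7] 292.0 200.0
dolly 0.58 [248.9, 106.6, 20.6, 52.9] 260.0 134.0
dolly 0.46 [276.2, 172.7, 32.2, 49.7] 292.0 197.0
bin 0.76 [417.7, 142.4, 182.3, 148.9] 510.0 216.0
bin 0.68 [245.6, 105.4, 23.7, 53.3] 259.0 134.0
bin 0.26 [327.0, 163.3, 49.9, 33.3] 350.0 181.0
wrench 0.75 [276.9, 172.1, 31.3, 47.9] 293.0 195.0
tape 0.64 [109.9, 153.3, 47.9, 48.7] 133.0 178.0
tape 0.59 [326.4, 165.8, 48.0, 32.5] 351.0 181.0
[ 0.24329074 -0.57565444  0.23954049] [[-9.21136114e-01 -3.89240620e-01  1.19870209e-05]
 [-3.89240619e-01  9.21136113e-01  3.39799564e-05]
 [-2.42680572e-05  2.66343295e-05 -9.99999999e-01]] [ 0.38383397  0.48391099 -0.25639148]
```

Run:
```python
import cv2,numpy as np
a=cv2.imread('pics/scene0.png')[150:410,0:640];b=cv2.imread('pics/top0.png')[80:320,60:620]
a=cv2.resize(a[:,220:440],None,fx=2.3,fy=2.3,interpolation=3)
cv2.imwrite('pics/s1.png',a)
```

```text
(no output)
```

View pics/top0.png

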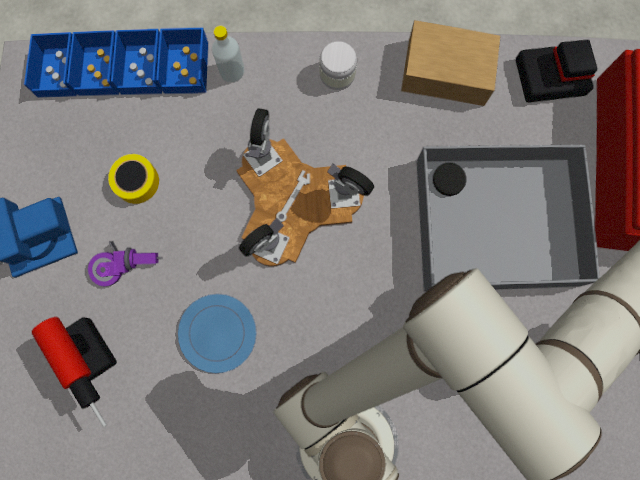

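View pics/s1.png

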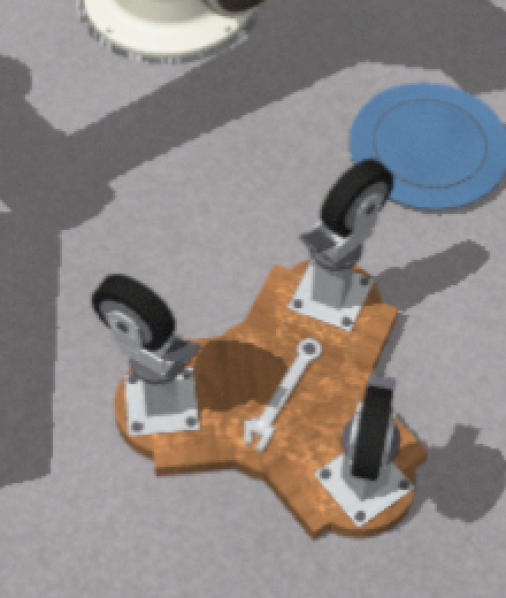

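The top view shows the castors at about (259,134), (351,181) and (261,239), all standing in the dolly. The purple castor lying on the bench at (120,258) is the decoy. The tape is at (133,178), and the bin spans (420–595, 147–287).

Run:
```python
from h import *
from scipy.optimize import least_squares
a=capture('scene');b=capture('top')
T=[(265,160),(345,193),(273,246)]; S=[(378.7,362.6),(290.4,324.8),(365.7,279)]
for t,s in zip(T,S): print('plate',atz(b,t,.022).round(3),atz(a,s,.022).round(3))
W={}
for n,p in(('a',a),('b',b)):
    for m in masks_of(p,'castor_a'):
        g=p['color'].max(2); k=m['pixels']&(g<70)
        ys,xs=np.nonzero(k); 
        if len(xs)<20: continue
        bx=(xs.min()+xs.max())/2,(ys.min()+ys.max())/2
        c=np.cov(xs,ys);w,v=np.linalg.eigh(c)
        print(n,m['box'],len(xs),bx,'axle@.157',atz(p,bx,.157).round(3), 'cent',atz(p,(xs.mean(),ys.mean()),.157).round(3),np.sqrt(w).round(1))
print('bin corners', [atz(b,u,.1).round(3).tolist() for u in((420,148),(584,147),(597,284),(428,290))])
print('tape',atz(b,(133,178),.048).round(3))
w=capture('wrist');print(w['vfov'],np.round(w['T'],3).tolist());save(w,'w0')
```

```text
plate [0.621 0.179 0.022] [0.635 0.186 0.022]
plate [0.545 0.001 0.022] [0.546 0.005 0.022]
plate [0.426 0.159 0.022] [0.432 0.17  0.022]
a [260.2, 268.4, 45.6, 45.8] 533 (np.float64(280.0), np.float64(292.5)) axle@.157 [ 0.548 -0.009  0.157] cent [ 0.529 -0.009  0.157] [ 5.1 12.4]
a [470.3, 243.5, 67.4, 32.1] 30 (np.float64(508.0), np.float64(271.0)) axle@.157 [0.505 0.444 0.157] cent [0.508 0.448 0.157] [2.3 8.1]
a [352.2, 217.1, 36.0, 54.4] 479 (np.float64(375.0), np.float64(243.0)) axle@.157 [0.432 0.181 0.157] cent [0.411 0.179 0.157] [ 5.3 10.8]
a [127.0, 178.9, 68.3, 38.2] 99 (np.float64(167.5), np.float64(194.5)) axle@.157 [ 0.295 -0.264  0.157] cent [ 0.294 -0.269  0.157] [5.1 6.6]
a [366.0, 312.9, 29.5, 44.3] 468 (np.float64(382.5), np.float64(337.5)) axle@.157 [0.648 0.182 0.157] cent [0.649 0.181 0.157] [ 3.8 11. ]
b [90.3, 241.1, 72.5, 48.5] 67 (np.float64(134.0), np.float64(262.0)) axle@.157 [0.371 0.423 0.157] cent [0.374 0.445 0.157] [ 6.7 12.5]
b [237.4, 221.3, 42.1, 36.6] 509 (np.float64(256.0), np.float64(240.0)) axle@.157 [0.415 0.182 0.157] cent [0.416 0.184 0.157] [ 4.2 10.9]
b [246.3, 108.8, 24.8, 46.4] 484 (np.float64(258.5), np.float64(133.0)) axle@.157 [0.636 0.181 0.157] cent [0.644 0.183 0.157] [ 3.9 12.2]
b [328.5, 162.7, 49.3, 32.5] 686 (np.float64(352.5), np.float64(181.0)) axle@.157 [ 0.534 -0.008  0.157] cent [ 0.533 -0.01   0.157] [ 6.7 10.6]
bin corners [[0.623, -0.156, 0.1], [0.629, -0.519, 0.1], [0.33, -0.521, 0.1], [0.321, -0.162, 0.1]]
tape [0.574 0.469 0.048]
70.25783115374654 [[-0.389, 0.894, 0.224, 0.182], [0.921, 0.377, 0.094, -0.601], [-0.0, 0.243, -0.97, 0.384], [0.0, 0.0, 0.0, 1.0]]
```

Request:
apply_moves(
  steps=[
    [[1, -36, 36, -12, 0, 0, 0], [1, -36, 36, -12, 0, 0, 0], [1, -36, 36, -12, 0, 0, 0], [1, -36, 36, -12, 0, 0, 0], [1, -36, 36, -12, 0, 0, 0], [1, -36, 36, -12, 0, 0, 0], [1, -36, 36, -12, 0, 0, 0], [1, -36, 36, -12, 0, 0, 0], [1, -36, 36, -12, 0, 0, 0], [1, -36, 36, -12, 0, 0, 0], [1, -36, 36, -12, 0, 0, 0], [1, -36, 36, -12, 0, 0, 0]],
  ],
)

```text
time_s: 2.35
tcp_pos: [0.4733, -0.008, 0.3844]
ee_rot: [[-0.921, -0.39, 0.001], [-0.39, 0.921, 0.0], [-0.001, -0.0, -1.0]]
wrist_force: [0.4, -1.4, 0.5]
gripper_width: 0.998
```

Request:
apply_moves(
  steps=[
    [[1, -30, 30, -12, 0, 0, 0], [1, -30, 30, -12, 0, 0, 0], [1, -30, 30, -12, 0, 0, 0], [1, 0, 0, 0, 0, 0, 0.133], [1, 0, 0, 0, 0, 0, 0.133], [1, 0, 0, 0, 0, 0, 0.134], [1, 0, 0, 0, 0, 0, 0]],
  ],
)

```text
time_s: 3.22
tcp_pos: [0.5209, 0.1084, 0.4196]
ee_rot: [[-1.0, -0.001, 0.0], [-0.001, 1.0, 0.0], [-0.0, 0.0, -1.0]]
wrist_force: [0.0, -0.3, -0.4]
gripper_width: 0.997
```

Run:
```python
from h import *
s=sense();print(s['tcp_pos'],s['ee_rot'].round(3).tolist() if hasattr(s['ee_rot'],'round') else s['ee_rot'],s['joints'],s['wrist_force'])
w=capture('wrist');save(w,'w1');np.save('w1T.npy',w['T'])
for m in masks_of(w,'castor_a'): print(m['confidence'],m['box'])
L=[(.632,.181),(.545,.003),(.43,.165)]
for l in L: print(proj(w,[(*l,.09),(*l,.02),(*l,.157)]).round().tolist())
```

```text
[0.52088511 0.10836376 0.41958614] [[-1.0, -0.001, 0.0], [-0.001, 1.0, 0.0], [-0.0, 0.0, -1.0]] [ 2.92303350e+01  8.73260251e+00  7.38766365e+00 -1.10571858e-03
 -8.86500736e+01 -1.19144533e+02] [ 0.00857457 -0.32217841 -0.4001841 ]
0.93 [189.0, 199.7, 81.3, 57.2]
0.82 [358.0, 268.4, 36.5, 79.5]
0.79 [518.0, 80.5, 110.5, 68.1]
0.67 [342.3, 93.0, 76.9, 74.6]
0.57 [0.0, 0.0, 13.1, 3.3]
[[371.0, 284.0], [365.0, 270.0], [379.0, 303.0]]
[[248.0, 226.0], [257.0, 218.0], [236.0, 237.0]]
[[365.0, 142.0], [359.0, 144.0], [372.0, 138.0]]
```

View pics/w1.png

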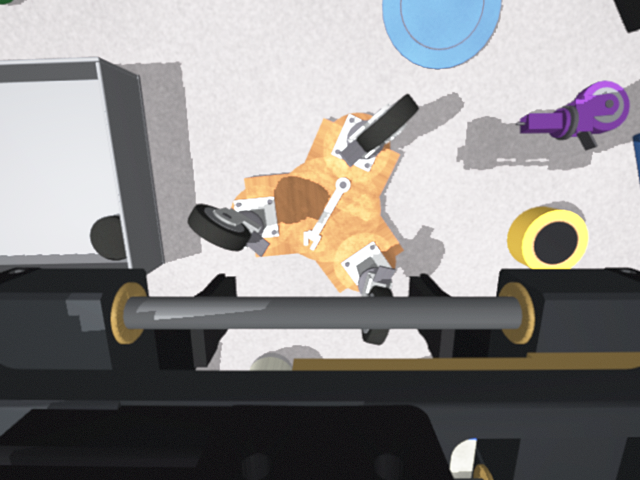

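```bash
cat >> h.py <<'E'
from scipy.optimize import minimize
def wheel(c,ph,z=.157,R=.0375,w=.011):
    t=np.linspace(0,2*np.pi,28); x=np.array([np.cos(ph),np.sin(ph),0]);y=np.array([-np.sin(ph),np.cos(ph),0])
    ring=np.outer(R*np.cos(t),x)+np.outer(R*np.sin(t),[0,0,1])
    return np.vstack([ring+y*w,ring-y*w])+np.array([c[0],c[1],z])
def hull(pts,s=4):
    m=np.zeros((480*s,640*s),np.uint8)
    cv2.fillConvexPoly(m,cv2.convexHull((np.round(pts*s)).astype(np.int32)),1); return m
def dark(p,c,thr=75,rad=45):
    """hull of the dark tyre near the predicted axle, by largest dark component"""
    u=proj(p,[(c[0],c[1],.157)])[0]; g=(p['color'].max(2)<thr).astype(np.uint8)
    box=np.zeros_like(g); cv2.circle(box,tuple(int(v) for v in u),int(rad),1,-1); g&=box
    n,l,st,ce=cv2.connectedComponentsWithStats(g)
    i=1+np.argmax(st[1:,4]); ys,xs=np.nonzero(l==i)
    return np.c_[xs,ys].astype(float)
def fit(views,c,ph,free=True):
    H=[hull(d) for _,d in views]
    def cost(q):
        e=0
        for (p,_),h in zip(views,H):
            m=hull(proj(p,wheel(q[:2],q[2]))); e+=1-(m&h).sum()/max(1,(m|h).sum())
        return e/len(H)
    best=None
    for a in ph:
        o=minimize(cost,[c[0],c[1],a],method='Nelder-Mead',options=dict(initial_simplex=np.array([[c[0],c[1],a],[c[0]+.01,c[1],a],[c[0],c[1]+.01,a],[c[0],c[1],a+.3]]),xatol=2e-4,fatol=1e-3,maxiter=150))
        if best is None or o.fun<best.fun: best=o
    return best
E
python3 - <<'E'
from h import *
a=capture('scene');b=capture('top');w=capture('wrist')
for nm,c,l,vs in(('1',(.645,.182),(.632,.181),(a,b)),('2',(.533,-.009),(.545,.003),(a,b,w)),('3',(.416,.183),(.43,.165),(a,b,w))):
    V=[(p,dark(p,c,rad=(26 if p is not w else 45))) for p in vs]
    print([ (len(d),d.min(0).tolist(),d.max(0).tolist()) for _,d in V])
    dl=np.array(c)-l; p0=np.arctan2(dl[1],dl[0])
    o=fit(V,c,(p0-.5,p0,p0+.5)); q=o.x
    print(nm,'axle',q[:2].round(4),'yaw',np.degrees(q[2]).round(1),'loss',round(o.fun,3),'leg',(q[:2]-.022*np.array([np.cos(q[2]),np.sin(q[2])])).round(4))
    for v in V:
        o=fit([v],q[:2],(q[2],));print('   each',o.x.round(3),round(o.fun,3))
E
```

```text
[(462, [373.0, 318.0], [389.0, 358.0]), (1835, [232.0, 103.0], [284.0, 153.0])]
1 axle [0.6487 0.1807] yaw -12.9 loss 0.403 leg [0.6273 0.1856]
   each [ 0.649  0.181 -0.226] 0.106
   each [ 0.66   0.188 -1.333] 0.602
[(507, [260.0, 270.0], [295.0, 302.0]), (817, [332.0, 167.0], [373.0, 198.0]), (1340, [189.0, 204.0], [251.0, 250.0])]
2 axle [ 0.5316 -0.0128] yaw -121.0 loss 0.214 leg [0.5429 0.006 ]
   each [ 0.534 -0.014 -2.28 ] 0.138
   each [ 0.53  -0.007 -1.931] 0.245
   each [ 0.533 -0.015 -2.033] 0.144
[(468, [360.0, 220.0], [390.0, 252.0]), (280, [251.0, 224.0], [274.0, 243.0]), (1314, [357.0, 95.0], [417.0, 151.0])]
3 axle [0.4141 0.1809] yaw 133.1 loss 0.297 leg [0.4291 0.1648]
   each [0.414 0.183 2.415] 0.136
   each [0.422 0.173 2.526] 0.549
   each [0.415 0.18  2.24 ] 0.129
```

Request:
apply_moves(
  steps=[
    [[1, -32, 18, 37, 0, 0, 0], [1, -32, 18, 37, 0, 0, 0], [1, -32, 18, 37, 0, 0, 0], [1, -32, 18, 37, 0, 0, 0], [1, 0, 0, 0, 0, 0, 0.113], [1, 0, 0, 0, 0, 0, 0.113], [1, 0, 0, 0, 0, 0, 0]],
  ],
)

```text
time_s: 4.35
tcp_pos: [0.6491, 0.1803, 0.2712]
ee_rot: [[-0.975, 0.222, -0.0], [0.222, 0.975, -0.0], [0.0, -0.0, -1.0]]
wrist_force: [-0.1, -0.1, 0.6]
gripper_width: 0.998
```

```bash
cat > look.py <<'E'
from h import *
import sys
c=(float(sys.argv[1]),float(sys.argv[2])); ph=np.radians(float(sys.argv[3])); n=sys.argv[4]
w=capture('wrist');save(w,n)
s=sense();print(np.round(s['tcp_pos'],4),np.round(s['wrist_force'],1),np.degrees(np.arctan2(s['ee_rot'][1][0],s['ee_rot'][0][0])))
d=dark(w,c,thr=60,rad=110); print(len(d),d.min(0),d.max(0))
o=fit([(w,d)],c,(ph-.15,ph+.15)); q=o.x
print('axle',q[:2].round(4),'yaw',np.degrees(q[2]).round(1),'loss',round(o.fun,3),'leg',(q[:2]-.022*np.array([np.cos(q[2]),np.sin(q[2])])).round(4))
R=np.array(s['ee_rot']); print('tool dxyz mm', (R.T@(np.r_[q[:2],.159]-s['tcp_pos'])*1e3).round(1))
im=cv2.imread('pics/'+n+'.png')
for p in proj(w,wheel(q[:2],q[2])): cv2.circle(im,tuple(int(v) for v in p),1,(0,255,0),-1)
cv2.imwrite('pics/'+n+'.png',im)
E
python3 look.py .649 .181 -13 h1
```

```text
[0.649  0.1803 0.2714] [ 0.3 -0.1 -0. ] 167.17514789844188
1671 [305. 199.] [335. 293.]
axle [0.6479 0.1789] yaw -13.4 loss 0.121 leg [0.6265 0.184 ]
tool dxyz mm [  0.7  -1.6 112.4]
```

View pics/h1.png

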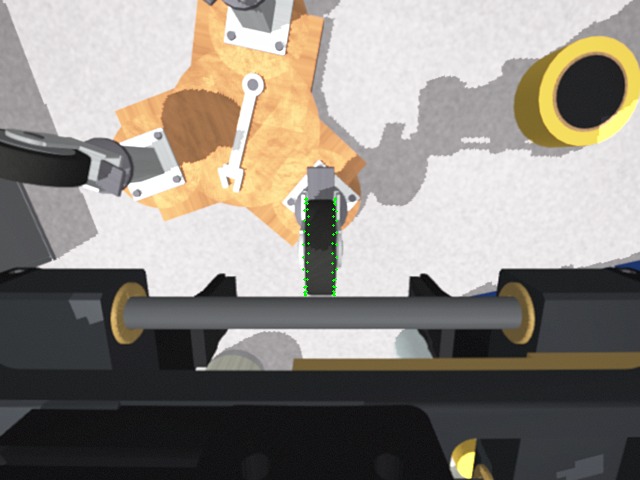

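Wheel 1 fills columns 305–335 and rows 199–293, centred between the fingers, and its yaw matches. The tape (600,90) and wrench (245,130) are clear of it.

Request:
apply_moves(
  steps=[
    [[1, 0, -1, 40, 0, 0, 0], [1, 0, 0, 40, 0, 0, 0], [1, 0, 0, 22, 0, 0, 0], [1, 0, 0, 10, 0, 0, 0], [0.5, 0, 0, 0, 0, 0, 0], [0.5, 0, 0, 0, 0, 0, 0], [0.5, 0, 0, 0, 0, 0, 0]],
  ],
)

```text
time_s: 5.28
tcp_pos: [0.6493, 0.1796, 0.1609]
ee_rot: [[-0.975, 0.224, 0.002], [0.224, 0.975, 0.001], [-0.002, 0.001, -1.0]]
wrist_force: [0.8, 0.6, 0.1]
gripper_width: 0.743
```

Request:
apply_moves(
  steps=[
    [[0.3, 0, 0, 0, 0, 0, 0], [0.3, 0, 0, 0, 0, 0, 0], [0.3, 0, 0, 0, 0, 0, 0], [0.3, 0, 0, 0, 0, 0, 0]],
  ],
)

```text
time_s: 5.78
tcp_pos: [0.6487, 0.1792, 0.1596]
ee_rot: [[-0.975, 0.224, -0.0], [0.224, 0.975, -0.0], [0.0, -0.0, -1.0]]
wrist_force: [-0.4, -1.0, 0.3]
gripper_width: 0.365
```

```bash
cat > st.py <<'E'
from h import *
s=sense();R=np.array(s['ee_rot']);print('t',s['time_s'],'pos',np.round(np.array(s['tcp_pos'])*1e3,2),'Ftool',(R.T@np.array(s['wrist_force'])).round(2),'Mtool',(R.T@np.array(s['moment'])).round(3),'yaw',np.degrees(np.arctan2(R[1,0],R[0,0])).round(2),'w',s['gripper_width'])
E
python3 st.py
```

```text
t 5.775 pos [648.71 179.17 159.6 ] Ftool [ 0.14 -1.03 -0.3 ] Mtool [ 0.184 -0.027 -0.074] yaw 167.04 w 0.3646805734896601
```

Request:
apply_moves(
  steps=[
    [[0.3, -1, 0, 0.4, 0, 0, 0], [0.3, -1, 0, 0.4, 0, 0, 0], [0.3, 0, 0, 0, 0, 0, 0]],
  ],
)

```text
time_s: 6.15
tcp_pos: [0.6497, 0.1789, 0.1593]
ee_rot: [[-0.975, 0.224, -0.002], [0.224, 0.975, -0.0], [0.002, -0.001, -1.0]]
wrist_force: [-4.6, 1.3, 5.3]
gripper_width: 0.36
```

Request:
apply_moves(
  steps=[
    [[0.3, -1, 0, 0.4, 0, 0, 0], [0.3, 0, 0, 0, 0, 0, 0]],
  ],
)

```text
time_s: 6.4
tcp_pos: [0.6505, 0.1786, 0.1589]
ee_rot: [[-0.975, 0.224, -0.003], [0.224, 0.975, -0.001], [0.002, -0.001, -1.0]]
wrist_force: [-5.2, -0.0, 4.8]
gripper_width: 0.366
```

```bash
python3 st.py
```

```text
t 6.4 pos [650.48 178.59 158.93] Ftool [ 5.02 -1.2  -4.82] Mtool [ 0.248  1.693 -0.02 ] yaw 167.05 w 0.36623169148709983
```

Request:
apply_moves(
  steps=[
    [[0.3, -1, 0, 0.4, 0, 0, 0], [0.3, -1, 0, 0.4, 0, 0, 0], [0.3, 0, 0, 0, 0, 0, 0]],
  ],
)

```text
time_s: 6.78
tcp_pos: [0.6524, 0.1781, 0.1581]
ee_rot: [[-0.975, 0.224, -0.003], [0.224, 0.975, -0.001], [0.003, -0.001, -1.0]]
wrist_force: [-4.8, 1.2, 5.9]
gripper_width: 0.367
```

Request:
apply_moves(
  steps=[
    [[0.3, -1, 0, 0.4, 0, 0, 0], [0.3, -1, 0, 0.4, 0, 0, 0], [0.3, 0, 0, 0, 0, 0, 0]],
  ],
)

```text
time_s: 7.15
tcp_pos: [0.6542, 0.1777, 0.1571]
ee_rot: [[-0.975, 0.224, -0.003], [0.224, 0.975, -0.001], [0.003, -0.001, -1.0]]
wrist_force: [-5.7, 0.9, 6.0]
gripper_width: 0.368
```

```bash
python3 st.py
```

```text
t 7.15 pos [654.25 177.7  157.14] Ftool [ 5.79 -0.44 -5.94] Mtool [ 0.22   1.774 -0.025] yaw 167.05 w 0.36802059824434147
```

Request:
apply_moves(
  steps=[
    [[0.3, -1, 0, 0.4, 0, 0, 0], [0.3, -1, 0, 0.4, 0, 0, 0], [0.3, 0, 0, 0, 0, 0, 0]],
  ],
)

```text
time_s: 7.52
tcp_pos: [0.6561, 0.1773, 0.1561]
ee_rot: [[-0.975, 0.224, -0.003], [0.224, 0.975, -0.001], [0.003, -0.001, -1.0]]
wrist_force: [-4.5, 1.2, 5.0]
gripper_width: 0.367
```

Request:
apply_moves(
  steps=[
    [[0.3, -1, 0, 0.4, 0, 0, 0], [0.3, 0, 0, 0, 0, 0, 0]],
  ],
)

```text
time_s: 7.78
tcp_pos: [0.657, 0.1771, 0.1559]
ee_rot: [[-0.975, 0.224, -0.003], [0.224, 0.975, -0.001], [0.003, -0.001, -1.0]]
wrist_force: [-5.9, 0.4, 6.1]
gripper_width: 0.367
```

```bash
python3 st.py
```

```text
t 7.775 pos [656.96 177.07 155.86] Ftool [ 5.88 -0.92 -6.1 ] Mtool [ 0.194  1.94  -0.018] yaw 167.05 w 0.3673160175805713
```

Request:
apply_moves(
  steps=[
    [[0.3, 2, 0, -0.8, 0, 0, 0], [0.3, 2, 0, -0.8, 0, 0, 0], [0.3, 2, 0, -0.8, 0, 0, 0], [0.3, 2, 0, -0.8, 0, 0, 0], [0.3, 2, 0, -0.8, 0, 0, 0], [0.3, 0, 0, 0, 0, 0, 0]],
  ],
)

```text
time_s: 8.52
tcp_pos: [0.6499, 0.1789, 0.1591]
ee_rot: [[-0.974, 0.225, 0.002], [0.225, 0.974, -0.0], [-0.002, 0.0, -1.0]]
wrist_force: [6.5, -3.1, -5.5]
gripper_width: 0.364
```

Request:
apply_moves(
  steps=[
    [[0.3, 2, 0, -0.8, 0, 0, 0], [0.3, 1, 0, -0.4, 0, 0, 0], [0.3, 0, 0, 0, 0, 0, 0]],
  ],
)

```text
time_s: 8.9
tcp_pos: [0.6471, 0.1795, 0.1603]
ee_rot: [[-0.974, 0.225, 0.002], [0.225, 0.974, -0.0], [-0.002, 0.0, -1.0]]
wrist_force: [6.0, -3.3, -6.4]
gripper_width: 0.364
```

Request:
apply_moves(
  steps=[
    [[0.3, 1, 0, -0.4, 0, 0, 0], [0.3, 1, 0, -0.4, 0, 0, 0], [0.3, 0, 0, 0, 0, 0, 0]],
  ],
)

```text
time_s: 9.28
tcp_pos: [0.6451, 0.18, 0.1611]
ee_rot: [[-0.974, 0.225, 0.002], [0.225, 0.974, -0.0], [-0.002, 0.0, -1.0]]
wrist_force: [6.3, -3.2, -6.2]
gripper_width: 0.364
```

```bash
python3 st.py
```

```text
t 9.275 pos [645.12 179.98 161.07] Ftool [-6.85 -1.66  6.25] Mtool [ 0.675 -2.31   0.052] yaw 167.02 w 0.36397138243103794
```

Castor 1 travelled 8.5 mm one way and about 12 mm in total, with the force flat at around 6 N and no stop. It is worn, so I'll centre it and lift it out.

Request:
apply_moves(
  steps=[
    [[0.2, -2, 0, 0.8, 0, 0, 0], [0.2, -2, 0, 0.8, 0, 0, 0], [0.2, 0, 0, -6, 0, 0, 0], [0.2, 0, 0, -8, 0, 0, 0], [0.2, 0, 0, -8, 0, 0, 0], [0.2, 0, 0, 0, 0, 0, 0]],
  ],
)

```text
time_s: 10.02
tcp_pos: [0.6474, 0.1795, 0.1827]
ee_rot: [[-0.975, 0.224, -0.0], [0.224, 0.975, -0.0], [0.0, -0.0, -1.0]]
wrist_force: [-2.3, -0.3, -3.1]
gripper_width: 0.364
```

```bash
python3 st.py
```

```text
t 10.025 pos [647.38 179.5  182.73] Ftool [ 2.16 -0.83  3.12] Mtool [ 0.381  0.547 -0.04 ] yaw 167.05 w 0.3635400502492674
```

Request:
apply_moves(
  steps=[
    [[0.2, 0, 0, -10, 0, 0, 0], [0.2, 0, 0, -12, 0, 0, 0], [0.2, 0, 0, -15, 0, 0, 0], [0.2, 0, 0, -20, 0, 0, 0], [0.2, 0, 0, -30, 0, 0, 0], [0.2, 0, 0, -30, 0, 0, 0], [0.2, 0, 0, -30, 0, 0, 0], [0.2, 0, 0, -30, 0, 0, 0], [0.2, 0, 0, 0, 0, 0, 0]],
  ],
)

```text
time_s: 11.15
tcp_pos: [0.6491, 0.1798, 0.3637]
ee_rot: [[-0.974, 0.224, 0.009], [0.224, 0.975, 0.004], [-0.008, 0.006, -1.0]]
wrist_force: [-0.8, -0.5, -4.7]
gripper_width: 0.363
```

```bash
python3 st.py
python3 - <<'E'
from h import *
p=capture('scene');cv2.imwrite('pics/lift.png',cv2.resize(p['color'][100:400,200:480,::-1],None,fx=1.8,fy=1.8))
E
```

```text
t 11.15 pos [649.11 179.8  363.66] Ftool [ 0.65 -0.69  4.7 ] Mtool [-0.008 -0.084  0.064] yaw 167.04 w 0.3626699028876199
```

View pics/lift.png

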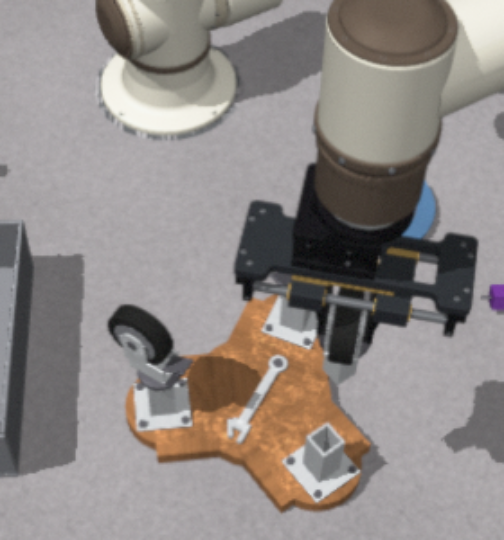

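The lift worked: leg 1 stands empty at (325,450) in the crop and the castor hangs in the gripper. Next is the bin.

Request:
apply_moves(
  steps=[
    [[0.2, 4, -30, 0, 0, 0, 0], [0.2, 8, -55, 0, 0, 0, 0], [0.2, 8, -58, 0, 0, 0, 0], [0.2, 8, -58, 0, 0, 0, 0], [0.2, 8, -58, 0, 0, 0, 0], [0.2, 8, -58, 0, 0, 0, 0], [0.2, 8, -58, 0, 0, 0, 0], [0.2, 8, -58, 0, 0, 0, 0], [0.2, 8, -58, 0, 0, 0, 0], [0.2, 8, -58, 0, 0, 0, 0], [0.2, 6, -57, 0, 0, 0, 0], [0.2, 4, -40, 0, 0, 0, 0]],
  ],
)

```text
time_s: 12.7
tcp_pos: [0.4175, -0.4324, 0.357]
ee_rot: [[-0.974, 0.226, -0.002], [0.226, 0.974, 0.002], [0.002, 0.001, -1.0]]
wrist_force: [0.0, 0.6, -5.3]
gripper_width: 0.365
```

Request:
apply_moves(
  steps=[
    [[0.2, 0, 0, 0, 0, 0, -0.1], [0.2, 0, 0, 0, 0, 0, -0.18], [0.2, 0, 0, 0, 0, 0, -0.18], [0.2, 0, 0, 0, 0, 0, -0.18], [0.2, 0, 0, 10, 0, 0, -0.18], [0.2, 0, 0, 20, 0, 0, -0.18], [0.2, 0, 0, 20, 0, 0, -0.18], [0.2, 0, 0, 20, 0, 0, -0.18], [0.2, 0, 0, 20, 0, 0, -0.18], [0.2, 0, 0, 20, 0, 0, -0.18], [0.2, 0, 0, 20, 0, 0, -0.08], [0.2, 0, 0, 0, 0, 0, 0]],
  ],
)

```text
time_s: 14.2
tcp_pos: [0.4174, -0.4294, 0.2256]
ee_rot: [[0.001, -1.0, -0.006], [-1.0, -0.002, 0.005], [-0.005, 0.006, -1.0]]
wrist_force: [0.5, -0.8, -4.3]
gripper_width: 0.367
```

```bash
python3 st.py
```

```text
t 14.2 pos [ 417.38 -429.36  225.55] Ftool [ 0.82 -0.55  4.25] Mtool [-0.153 -0.057  0.032] yaw -89.92 w 0.3674843564125246
```

Request:
apply_moves(
  steps=[
    [[0.2, 0, 0, 30, 0, 0, 0], [0.2, 0, 0, 30, 0, 0, 0], [0.2, 0, 0, 18, 0, 0, 0], [0.2, -8, 0, 4, 0, 0, 0], [0.2, -12, 0, 6, 0, 0, 0], [0.2, -12, 0, 7, 0, 0, 0], [0.2, -12, 0, 8, 0, 0, 0], [0.2, 0, 0, 0, 0, 0, 0]],
  ],
)

```text
time_s: 15.2
tcp_pos: [0.4212, -0.3872, 0.1321]
ee_rot: [[0.007, -1.0, 0.006], [-1.0, -0.007, -0.006], [0.006, -0.006, -1.0]]
wrist_force: [-2.8, 5.2, 16.9]
gripper_width: 0.366
```

```bash
python3 st.py
```

```text
t 15.2 pos [ 421.21 -387.15  132.06] Ftool [ -5.09   2.69 -16.94] Mtool [-1.161 -1.197  0.12 ] yaw -89.62 w 0.3661137008911813
```

Request:
apply_moves(
  steps=[
    [[0.2, -10, 0, -1, 0, 0, 0], [0.2, -10, 0, 0, 0, 0, 0], [0.2, -10, 0, 0, 0, 0, 0], [0.2, 0, 0, 0, 0, 0, 0]],
  ],
)

```text
time_s: 15.7
tcp_pos: [0.419, -0.3553, 0.1274]
ee_rot: [[0.004, -1.0, -0.0], [-1.0, -0.004, 0.001], [-0.001, 0.0, -1.0]]
wrist_force: [0.6, 3.8, 5.5]
gripper_width: 0.363
```

```bash
python3 st.py
python3 - <<'E'
from h import *
p=capture('scene');cv2.imwrite('pics/bin1.png',cv2.resize(p['color'][180:400,0:260,::-1],None,fx=2.2,fy=2.2))
E
```

```text
t 15.7 pos [ 418.96 -355.32  127.36] Ftool [-3.79 -0.58 -5.54] Mtool [ 0.101 -1.208 -0.042] yaw -89.77 w 0.3629022693395489
```

View pics/bin1.png

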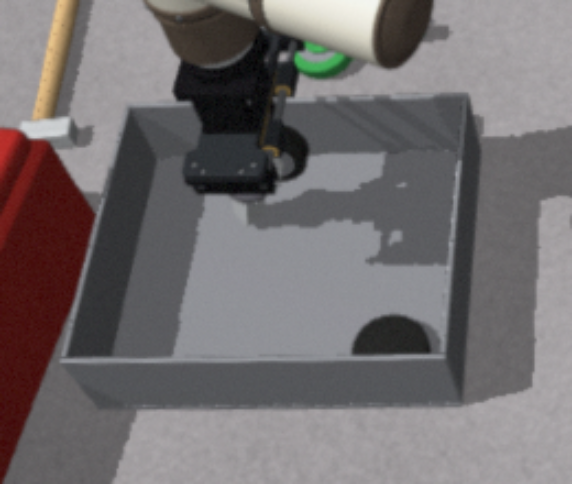

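Request:
apply_moves(
  steps=[
    [[0.2, -8, 0, 5, 0, 0, 0], [0.2, -8, 0, 6, 0, 0, 0], [0.2, -6, 0, 7, 0, 0, 0], [0.2, -5, 0, 7, 0, 0, 0], [0.2, 0, 0, 0, 0, 0, 0]],
  ],
)

```text
time_s: 16.38
tcp_pos: [0.419, -0.3277, 0.1032]
ee_rot: [[0.004, -1.0, -0.0], [-1.0, -0.004, 0.002], [-0.002, 0.0, -1.0]]
wrist_force: [0.3, 9.8, 11.4]
gripper_width: 0.364
```

```bash
python3 st.py
```

```text
t 16.375 pos [ 419.04 -327.73  103.16] Ftool [ -9.8   -0.29 -11.41] Mtool [-0.197 -2.487 -0.015] yaw -89.78 w 0.3638676136055628
```

Request:
apply_moves(
  steps=[
    [[0.2, -6, 0, 6, 0, 0, 0], [0.2, -5, 0, 7, 0, 0, 0], [0.2, -5, 0, 8, 0, 0, 0], [0.2, -4, 0, 8, 0, 0, 0], [0.6, 0, 0, 0, 0, 0, 0], [0.6, 0, 0, 0, 0, 0, 0], [0.7, 0, 0, 0, 0, 0, 0], [0.7, 0, 0, -20, 0, 0, 0], [0.8, 0, 0, -40, 0, 0, 0], [1, 0, 0, -50, 0, 0, 0], [1, 0, 0, -60, 0, 0, 0], [1, 0, 0, -60, 0, 0, 0]],
  ],
)

```text
time_s: 17.88
tcp_pos: [0.4181, -0.3098, 0.305]
ee_rot: [[0.002, -1.0, 0.0], [-1.0, -0.002, 0.0], [-0.0, -0.0, -1.0]]
wrist_force: [1.0, -0.2, -0.6]
gripper_width: 0.978
```

```bash
python3 st.py
python3 - <<'E'
from h import *
p=capture('wrist');save(p,'bin2')
E
```

```text
t 17.875 pos [ 418.14 -309.79  304.99] Ftool [ 0.25 -1.04  0.63] Mtool [-0.011  0.029 -0.015] yaw -89.86 w 0.9783129103702976
```

View pics/bin2.png

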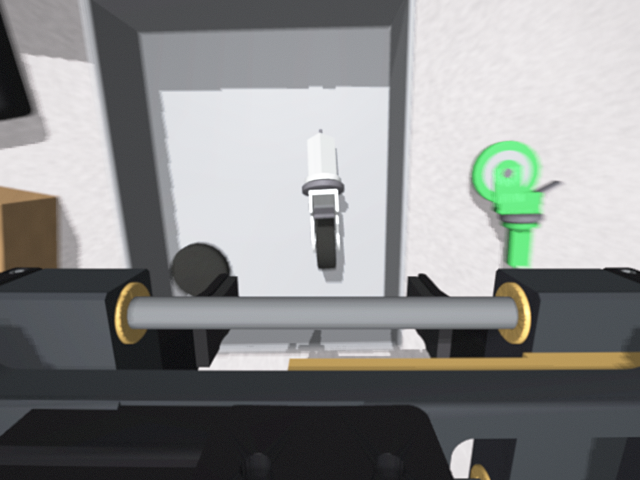

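The castor lies flat inside the bin around (320,200), clear of the walls. On to castor 2.

Request:
apply_moves(
  steps=[
    [[1, -49, -19, 6, 0, 0, 0], [1, -49, -19, 6, 0, 0, 0], [1, -49, -19, 6, 0, 0, 0], [1, -49, -19, 6, 0, 0, 0], [1, -50, -19, 6, 0, 0, 0], [1, -50, -20, 6, 0, 0, 0], [1, 0, 0, 0, 0, 0, 0.18], [1, 0, 0, 0, 0, 0, 0.18], [1, 0, 0, 0, 0, 0, 0.18], [1, 0, 0, 0, 0, 0, 0]],
  ],
)

```text
time_s: 19.18
tcp_pos: [0.5327, -0.0135, 0.2667]
ee_rot: [[-0.51, -0.86, -0.0], [-0.86, 0.51, -0.0], [0.0, 0.0, -1.0]]
wrist_force: [-0.4, -0.8, 0.3]
gripper_width: 1.003
```

```bash
python3 look.py .5335 -.0145 -121 h2
```

```text
[ 0.5327 -0.0136  0.2667] [-0.1 -0.2  0.2] -120.61155617871661
1716 [305. 198.] [336. 295.]
axle [ 0.5327 -0.0155] yaw -123.5 loss 0.125 leg [0.5448 0.0028]
tool dxyz mm [  1.7  -1.  107.7]
```

View pics/h2.png

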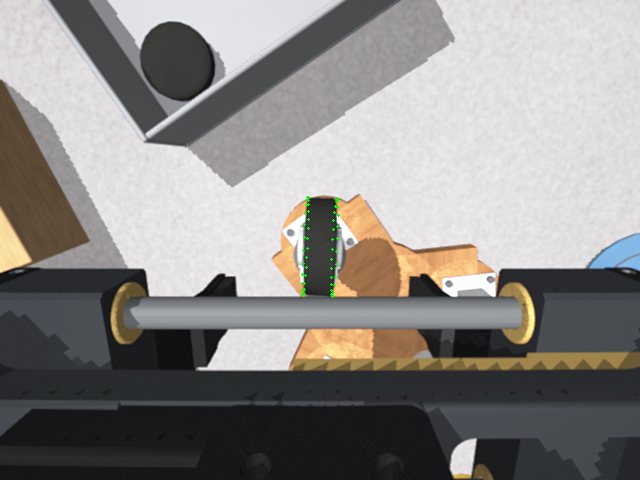

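Request:
apply_moves(
  steps=[
    [[1, 1, -1, 40, 0, 0, 0.03], [1, 0, 0, 40, 0, 0, 0], [1, 0, 0, 20, 0, 0, 0], [1, 0, 0, 8, 0, 0, 0], [0.4, 0, 0, 0, 0, 0, 0], [0.4, 0, 0, 0, 0, 0, 0], [0.4, 0, 0, 0, 0, 0, 0], [0.2, 0, 0, 0, 0, 0, 0], [0.2, 0, 0, 0, 0, 0, 0], [0.2, 0, 0, 0, 0, 0, 0]],
  ],
)

```text
time_s: 20.48
tcp_pos: [0.5332, -0.0147, 0.159]
ee_rot: [[-0.537, -0.844, 0.0], [-0.844, 0.537, 0.0], [-0.0, -0.0, -1.0]]
wrist_force: [1.0, -0.7, -0.3]
gripper_width: 0.402
```

```bash
python3 st.py
```

```text
t 20.475 pos [533.17 -14.74 159.03] Ftool [ 0.01 -1.21  0.32] Mtool [-0.073  0.036  0.013] yaw -122.48 w 0.401877270717065
```

Request:
apply_moves(
  steps=[
    [[0.2, 1, 0, 0.4, 0, 0, 0], [0.2, 1, 0, 0.4, 0, 0, 0], [0.2, 1, 0, 0.4, 0, 0, 0], [0.2, 0, 0, 0, 0, 0, 0]],
  ],
)

```text
time_s: 20.98
tcp_pos: [0.533, -0.0162, 0.1587]
ee_rot: [[-0.537, -0.844, 0.004], [-0.844, 0.537, 0.002], [-0.004, -0.002, -1.0]]
wrist_force: [1.1, 5.1, 4.2]
gripper_width: 0.369
```

```bash
python3 st.py
```

```text
t 20.975 pos [532.99 -16.22 158.69] Ftool [-4.92  1.82 -4.22] Mtool [-0.702 -1.633 -0.071] yaw -122.46 w 0.36931776826155205
```

Request:
apply_moves(
  steps=[
    [[0.2, 1, 0, 0.4, 0, 0, 0], [0.2, 1, 0, 0.4, 0, 0, 0], [0.2, 0, 0, 0, 0, 0, 0]],
  ],
)

```text
time_s: 21.35
tcp_pos: [0.5325, -0.0177, 0.1583]
ee_rot: [[-0.537, -0.844, 0.006], [-0.844, 0.537, 0.002], [-0.005, -0.004, -1.0]]
wrist_force: [1.3, 6.1, 4.0]
gripper_width: 0.364
```

```bash
python3 st.py
```

```text
t 21.35 pos [532.49 -17.69 158.28] Ftool [-5.83  2.19 -3.94] Mtool [-0.669 -1.961 -0.038] yaw -122.45 w 0.3639618175924895
```

Request:
apply_moves(
  steps=[
    [[0.2, 1, 0, 0.4, 0, 0, 0], [0.2, 1, 0, 0.4, 0, 0, 0], [0.2, 0, 0, 0, 0, 0, 0]],
  ],
)

```text
time_s: 21.72
tcp_pos: [0.5316, -0.0194, 0.1576]
ee_rot: [[-0.536, -0.844, 0.006], [-0.844, 0.536, 0.002], [-0.005, -0.004, -1.0]]
wrist_force: [1.3, 5.4, 4.2]
gripper_width: 0.363
```

```bash
python3 st.py
```

```text
t 21.725 pos [531.6  -19.38 157.59] Ftool [-5.27  1.82 -4.17] Mtool [-0.564 -1.944  0.048] yaw -122.44 w 0.363373572289315
```

Request:
apply_moves(
  steps=[
    [[0.2, 1, 0, 0.4, 0, 0, 0], [0.2, 1, 0, 0.4, 0, 0, 0], [0.2, 0, 0, 0, 0, 0, 0]],
  ],
)

```text
time_s: 22.1
tcp_pos: [0.5305, -0.0211, 0.1567]
ee_rot: [[-0.537, -0.844, 0.006], [-0.844, 0.537, 0.002], [-0.005, -0.004, -1.0]]
wrist_force: [2.4, 6.0, 4.2]
gripper_width: 0.363
```

```bash
python3 st.py
```

```text
t 22.1 pos [530.53 -21.07 156.67] Ftool [-6.4   1.18 -4.16] Mtool [-0.547 -1.956 -0.04 ] yaw -122.45 w 0.3633717977286303
```

Request:
apply_moves(
  steps=[
    [[0.2, 1, 0, 0.4, 0, 0, 0], [0.2, 1, 0, 0.4, 0, 0, 0], [0.2, 0, 0, 0, 0, 0, 0]],
  ],
)

```text
time_s: 22.48
tcp_pos: [0.5295, -0.0227, 0.1557]
ee_rot: [[-0.537, -0.844, 0.006], [-0.844, 0.537, 0.002], [-0.005, -0.004, -1.0]]
wrist_force: [1.4, 5.3, 3.5]
gripper_width: 0.362
```

```bash
python3 st.py
```

```text
t 22.475 pos [529.49 -22.68 155.73] Ftool [-5.26  1.7  -3.45] Mtool [-0.482 -2.009  0.012] yaw -122.45 w 0.36220275734286833
```

Request:
apply_moves(
  steps=[
    [[0.2, -2, 0, -0.8, 0, 0, 0], [0.2, -2, 0, -0.8, 0, 0, 0], [0.2, -2, 0, -0.8, 0, 0, 0], [0.2, -2, 0, -0.8, 0, 0, 0], [0.2, -2, 0, -0.8, 0, 0, 0], [0.2, -1, 0, -0.4, 0, 0, 0], [0.2, 0, 0, 0, 0, 0, 0]],
  ],
)

```text
time_s: 23.35
tcp_pos: [0.5307, -0.0175, 0.1576]
ee_rot: [[-0.538, -0.843, -0.007], [-0.843, 0.538, -0.005], [0.008, 0.004, -1.0]]
wrist_force: [2.7, -9.2, -2.8]
gripper_width: 0.365
```

```bash
python3 st.py
```

```text
t 23.35 pos [530.71 -17.54 157.61] Ftool [ 6.24 -7.25  2.8 ] Mtool [2.165 2.241 0.103] yaw -122.54 w 0.36470227070527506
```

Request:
apply_moves(
  steps=[
    [[0.2, -1, -1, -0.4, 0, 0, 0], [0.2, -1, 0, -0.4, 0, 0, 0], [0.2, -1, 0, -0.4, 0, 0, 0], [0.2, 0, 0, 0, 0, 0, 0]],
  ],
)

```text
time_s: 23.85
tcp_pos: [0.5322, -0.0157, 0.1585]
ee_rot: [[-0.538, -0.843, -0.01], [-0.843, 0.538, -0.005], [0.01, 0.005, -1.0]]
wrist_force: [0.4, -8.5, -2.0]
gripper_width: 0.366
```

```bash
python3 st.py
```

```text
t 23.85 pos [532.16 -15.75 158.5 ] Ftool [ 6.96 -4.89  2.06] Mtool [1.618 2.571 0.086] yaw -122.55 w 0.3663959478669236
```

Request:
apply_moves(
  steps=[
    [[0.2, -1, -0.5, -0.4, 0, 0, 0], [0.2, -1, 0, -0.4, 0, 0, 0], [0.2, -1, 0, -0.4, 0, 0, 0], [0.2, 0, 0, 0, 0, 0, 0]],
  ],
)

```text
time_s: 24.35
tcp_pos: [0.5339, -0.0134, 0.1595]
ee_rot: [[-0.538, -0.843, -0.01], [-0.843, 0.538, -0.005], [0.01, 0.006, -1.0]]
wrist_force: [-1.0, -8.3, -1.6]
gripper_width: 0.363
```

```bash
python3 st.py
```

```text
t 24.35 pos [533.86 -13.41 159.53] Ftool [ 7.56 -3.65  1.69] Mtool [1.485 2.418 0.121] yaw -122.55 w 0.3625939565072676
```

Request:
apply_moves(
  steps=[
    [[0.2, -1, -0.5, -0.4, 0, 0, 0], [0.2, -1, 0, -0.4, 0, 0, 0], [0.2, 0, 0, 0, 0, 0, 0]],
  ],
)

```text
time_s: 24.72
tcp_pos: [0.535, -0.0119, 0.1601]
ee_rot: [[-0.538, -0.843, -0.011], [-0.843, 0.538, -0.005], [0.01, 0.007, -1.0]]
wrist_force: [-1.6, -8.2, -2.1]
gripper_width: 0.368
```

```bash
python3 st.py
```

```text
t 24.725 pos [535.02 -11.95 160.12] Ftool [ 7.76 -3.13  2.19] Mtool [1.219 2.339 0.119] yaw -122.55 w 0.36754934566696834
```

Castor 2 also moved 8.7 mm one way and 12 mm in total with no stop, so it is probably worn. Before pulling it I'll test castor 3 for comparison.

Request:
apply_moves(
  steps=[
    [[0.2, 3, 1, 1.2, 0, 0, 0], [0.2, 2, 0, 0.8, 0, 0, 0], [0.6, 0, 0, 0, 0, 0, 0], [0.8, 0, 0, 0, 0, 0, 0], [1, 0, 0, -30, 0, 0, 0], [1, 0, 0, -40, 0, 0, 0], [1, 0, 0, -42, 0, 0, 0], [1, -25, 51, 0, 0, 0, 0], [1, -25, 51, 0, 0, 0, 0], [1, -25, 51, 0, 0, 0, 0], [1, -27, 52, 0, 0, 0, 0]],
  ],
)

```text
time_s: 26.1
tcp_pos: [0.4162, 0.185, 0.2725]
ee_rot: [[-0.537, -0.844, 0.001], [-0.844, 0.537, 0.001], [-0.001, 0.0, -1.0]]
wrist_force: [0.4, 0.4, 1.0]
gripper_width: 0.995
```

Request:
apply_moves(
  steps=[
    [[1, 0, 0, 0, 0, 0, -0.165], [1, 0, 0, 0, 0, 0, -0.165], [1, 0, 0, 0, 0, 0, -0.165], [1, 0, 0, 0, 0, 0, -0.165], [1, 0, 0, 0, 0, 0, -0.165], [1, 0, 0, 0, 0, 0, -0.165], [1, 0, 0, 0, 0, 0, -0.165], [1, 0, 0, 0, 0, 0, -0.163], [1, 0, 0, 0, 0, 0, 0]],
  ],
)

```text
time_s: 27.22
tcp_pos: [0.4173, 0.1837, 0.2723]
ee_rot: [[0.681, -0.732, -0.0], [-0.732, -0.681, 0.0], [-0.0, -0.0, -1.0]]
wrist_force: [0.2, 0.3, 1.1]
gripper_width: 1.001
```

```bash
python3 look.py .4145 .1815 133 h3
```

```text
[0.4173 0.1836 0.2722] [-1.1 -0.3  0.1] -47.11212141393717
2255 [313. 199.] [343. 293.]
axle [0.4139 0.1814] yaw 132.4 loss 0.121 leg [0.4287 0.1651]
tool dxyz mm [ -0.7   4.  113.2]
```

View pics/h3.png

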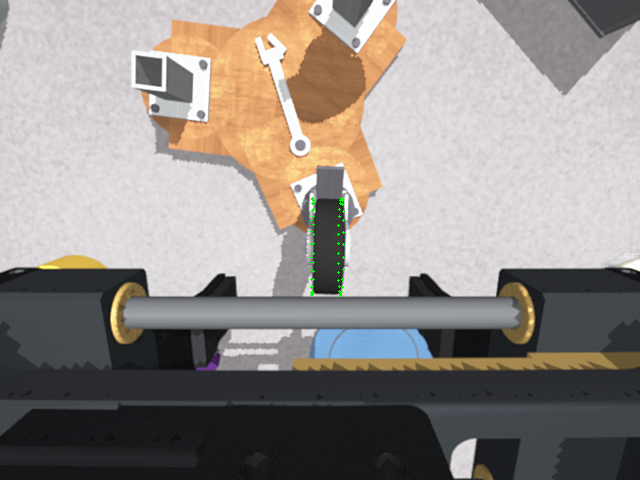

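Wheel 3 sits at columns 313–343, 4 mm off centre. The wrench at (285,100) is clear.

Request:
apply_moves(
  steps=[
    [[1, 0, 4, 40, 0, 0, 0], [1, 0, 0, 40, 0, 0, 0], [1, 0, 0, 23, 0, 0, 0], [1, 0, 0, 10, 0, 0, 0], [0.4, 0, 0, 0, 0, 0, 0], [0.4, 0, 0, 0, 0, 0, 0], [0.4, 0, 0, 0, 0, 0, 0], [0.2, 0, 0, 0, 0, 0, 0], [0.2, 0, 0, 0, 0, 0, 0], [0.2, 0, 0, 0, 0, 0, 0], [0.2, 0, 0, 0, 0, 0, 0], [0.2, 0, 0, 0, 0, 0, 0]],
  ],
)

```text
time_s: 28.78
tcp_pos: [0.4145, 0.1806, 0.1592]
ee_rot: [[0.682, -0.731, -0.0], [-0.731, -0.682, -0.0], [0.0, 0.0, -1.0]]
wrist_force: [0.4, -0.8, 0.3]
gripper_width: 0.362
```

```bash
python3 st.py
```

```text
t 28.775 pos [414.47 180.57 159.18] Ftool [ 0.82  0.27 -0.27] Mtool [-0.315 -0.114  0.001] yaw -46.97 w 0.36210813788741236
```

Request:
apply_moves(
  steps=[
    [[0.2, -1, 0, 0.4, 0, 0, 0], [0.2, -1, 0, 0.4, 0, 0, 0], [0.2, -1, 0, 0.4, 0, 0, 0], [0.2, 0, 0, 0, 0, 0, 0]],
  ],
)

```text
time_s: 29.28
tcp_pos: [0.4129, 0.1821, 0.1585]
ee_rot: [[0.683, -0.731, 0.001], [-0.731, -0.683, -0.002], [0.002, 0.001, -1.0]]
wrist_force: [1.6, -5.3, 4.7]
gripper_width: 0.364
```

```bash
python3 st.py
```

```text
t 29.275 pos [412.91 182.09 158.52] Ftool [ 5.    2.41 -4.64] Mtool [-0.898  1.598  0.132] yaw -46.95 w 0.36375173238692277
```

Request:
apply_moves(
  steps=[
    [[0.2, -1, 0, 0.4, 0, 0, 0], [0.2, -1, 0, 0.4, 0, 0, 0], [0.2, 0, 0, 0, 0, 0, 0]],
  ],
)

```text
time_s: 29.65
tcp_pos: [0.412, 0.183, 0.1583]
ee_rot: [[0.683, -0.731, 0.002], [-0.731, -0.683, -0.003], [0.003, 0.001, -1.0]]
wrist_force: [3.3, -8.3, 6.6]
gripper_width: 0.364
```

```bash
python3 st.py
```

```text
t 29.65 pos [412.02 183.03 158.26] Ftool [ 8.31  3.23 -6.61] Mtool [-1.182  2.579  0.108] yaw -46.93 w 0.36395172211463994
```

Request:
apply_moves(
  steps=[
    [[0.2, -1, 0, 0.4, 0, 0, 0], [0.2, -1, 0, 0.4, 0, 0, 0], [0.2, 0, 0, 0, 0, 0, 0]],
  ],
)

```text
time_s: 30.02
tcp_pos: [0.4114, 0.1837, 0.158]
ee_rot: [[0.683, -0.73, 0.003], [-0.73, -0.683, -0.005], [0.005, 0.001, -1.0]]
wrist_force: [7.6, -11.6, 9.8]
gripper_width: 0.362
```

```bash
python3 st.py
```

```text
t 30.025 pos [411.42 183.66 158.02] Ftool [13.71  2.38 -9.71] Mtool [-1.4    4.201  0.179] yaw -46.9 w 0.36170877662465994
```

Castor 3 comes up hard, with 13.7 N at 4.3 mm, so it is sound. I'll relax it, release it, and go back to castor 2.

Request:
apply_moves(
  steps=[
    [[0.2, 3, 0, -1.2, 0, 0, 0], [0.2, 4, 0, -1.6, 0, 0, 0], [0.2, 1, 0, 0, 0, 0, 0], [0.2, -1, 0, 1, 0, 0, 0], [0.6, 0, 0, 0, 0, 0, 0], [0.7, 0, 0, 0, 0, 0, 0], [1, 0, 0, 0, 0, 0, 0], [1, 0, 0, -20, 0, 0, 0], [1, 0, 0, -40, 0, 0, 0], [1, 0, 0, -53, 0, 0, 0], [1, 0, 0, 0, 0, 0, 0]],
  ],
)

```text
time_s: 31.4
tcp_pos: [0.4167, 0.1821, 0.2754]
ee_rot: [[0.683, -0.731, 0.008], [-0.731, -0.683, 0.006], [0.001, -0.01, -1.0]]
wrist_force: [0.7, 0.1, -1.4]
gripper_width: 0.985
```

```bash
python3 st.py
python3 - <<'E'
from h import *
s=sense();R=np.array(s['ee_rot']);print(R.T@(np.array([.5335,-.0147,.272])-s['tcp_pos'])*1e3)
E
```

```text
t 31.4 pos [416.66 182.07 275.4 ] Ftool [ 0.41 -0.51  1.37] Mtool [-0.112 -0.131 -0.042] yaw -46.95 w 0.9846272143666065
[223.54557005  48.99036098   3.15853981]
```

Request:
apply_moves(
  steps=[
    [[1, 44, 10, 0, 0, 0, 0], [1, 45, 10, 0, 0, 0, 0], [1, 45, 10, 0, 0, 0, 0], [1, 45, 10, 0, 0, 0, 0], [1, 44, 9, 0, 0, 0, 0], [1, 0, 0, 0, 0, 0, 0.165], [1, 0, 0, 0, 0, 0, 0.165], [1, 0, 0, 0, 0, 0, 0.165], [1, 0, 0, 0, 0, 0, 0.165], [1, 0, 0, 0, 0, 0, 0.165], [1, 0, 0, 0, 0, 0, 0.165], [1, 0, 0, 0, 0, 0, 0.165]],
  ],
)

```text
time_s: 32.9
tcp_pos: [0.5305, -0.0158, 0.2699]
ee_rot: [[-0.398, -0.917, -0.002], [-0.917, 0.398, -0.0], [0.001, 0.002, -1.0]]
wrist_force: [0.1, 0.0, -0.3]
gripper_width: 1.0
```

Request:
apply_moves(
  steps=[
    [[1, 0, 0, 0, 0, 0, 0.165], [1, 0, 0, 0, 0, 0, 0]],
  ],
)

```text
time_s: 33.15
tcp_pos: [0.5306, -0.0159, 0.27]
ee_rot: [[-0.537, -0.843, -0.002], [-0.843, 0.537, -0.0], [0.001, 0.001, -1.0]]
wrist_force: [-0.0, -0.0, 0.6]
gripper_width: 1.001
```

```bash
python3 look.py .5335 -.0145 -121 h4
```

```text
[ 0.5306 -0.0159  0.2703] [-0.4  0.7  0.2] -122.4475640632137
1476 [305. 204.] [334. 296.]
axle [ 0.5329 -0.014 ] yaw -122.0 loss 0.153 leg [0.5445 0.0046]
tool dxyz mm [ -2.8  -1.  111.3]
```

Request:
apply_moves(
  steps=[
    [[1, -2.5, -1, 40, 0, 0, 0], [1, 0, 0, 40, 0, 0, 0], [1, 0, 0, 22, 0, 0, 0], [1, 0, 0, 9, 0, 0, 0], [0.3, 0, 0, 0, 0, 0, 0], [0.2, 0, 0, 0, 0, 0, 0], [0.2, 0, 0, 0, 0, 0, 0], [0.2, 0, 0, 0, 0, 0, 0], [0.2, 0, 0, 0, 0, 0, 0], [0.2, 0, 0, 0, 0, 0, 0], [0.2, 0, 0, 0, 0, 0, 0]],
  ],
)

```text
time_s: 34.58
tcp_pos: [0.5333, -0.0143, 0.1603]
ee_rot: [[-0.539, -0.843, 0.001], [-0.843, 0.539, -0.0], [-0.0, -0.001, -1.0]]
wrist_force: [0.5, -1.3, -0.1]
gripper_width: 0.365
```

Request:
apply_moves(
  steps=[
    [[0.2, 0, 0, -6, 0, 0, 0], [0.2, 0, 0, -8, 0, 0, 0], [0.2, 0, 0, -10, 0, 0, 0], [0.2, 0, 0, 0, 0, 0, 0]],
  ],
)

```text
time_s: 35.08
tcp_pos: [0.5329, -0.0142, 0.1852]
ee_rot: [[-0.539, -0.842, 0.0], [-0.842, 0.539, 0.0], [-0.0, -0.0, -1.0]]
wrist_force: [0.1, -0.1, -3.0]
gripper_width: 0.367
```

```bash
python3 st.py
```

```text
t 35.075 pos [532.88 -14.18 185.17] Ftool [ 0.03 -0.09  3.01] Mtool [ 0.533  0.044 -0.049] yaw -122.6 w 0.3674933885498947
```

Request:
apply_moves(
  steps=[
    [[0.2, 0, 0, -12, 0, 0, 0], [0.2, 0, 0, -16, 0, 0, 0], [0.2, 0, 0, -25, 0, 0, 0], [0.2, 0, 0, -30, 0, 0, 0], [0.2, 0, 0, -32, 0, 0, 0], [0.2, 0, 0, -30, 0, 0, 0], [0.2, 22, -12, 0, 0, 0, 0], [0.2, 48, -26, 0, 0, 0, 0], [0.2, 50, -26, 0, 0, 0, 0], [0.2, 50, -26, 0, 0, 0, 0], [0.2, 48, -26, 0, 0, 0, 0], [0.2, 44, -24, 0, 0, 0, 0]],
  ],
)

```text
time_s: 36.58
tcp_pos: [0.5084, -0.3116, 0.3293]
ee_rot: [[-0.539, -0.842, -0.002], [-0.842, 0.539, 0.001], [0.0, 0.003, -1.0]]
wrist_force: [1.6, 0.3, -4.1]
gripper_width: 0.374
```

Request:
apply_moves(
  steps=[
    [[0.2, 0, 0, 0, 0, 0, -0.14], [0.2, 0, 0, 0, 0, 0, -0.14], [0.2, 0, 0, 20, 0, 0, -0.14], [0.2, 0, 0, 30, 0, 0, -0.15], [0.2, 0, 0, 30, 0, 0, 0], [0.2, 0, 0, 30, 0, 0, 0], [0.2, 0, 0, 0, 0, 0, 0]],
  ],
)

```text
time_s: 37.45
tcp_pos: [0.5074, -0.3092, 0.2165]
ee_rot: [[0.001, -1.0, -0.008], [-1.0, -0.001, 0.004], [-0.004, 0.008, -1.0]]
wrist_force: [-0.4, 0.0, -3.7]
gripper_width: 0.365
```

```bash
python3 st.py
```

```text
t 37.45 pos [ 507.39 -309.2   216.53] Ftool [-0.01  0.36  3.73] Mtool [-0.113 -0.008  0.051] yaw -89.97 w 0.364698811896062
```

Request:
apply_moves(
  steps=[
    [[0.2, 0, 0, 30, 0, 0, 0], [0.2, 0, 0, 30, 0, 0, 0], [0.2, 0, 0, 11, 0, 0, 0], [0.2, 10, 0, 5, 0, 0, 0], [0.2, 10, 0, 3, 0, 0, 0], [0.2, 10, 0, 3, 0, 0, 0], [0.2, 10, 0, 3, 0, 0, 0], [0.2, 10, 0, 3, 0, 0, 0], [0.2, 10, 0, 3, 0, 0, 0], [0.2, 0, 0, 0, 0, 0, 0]],
  ],
)

```text
time_s: 38.7
tcp_pos: [0.511, -0.3726, 0.13]
ee_rot: [[0.001, -1.0, 0.003], [-1.0, -0.001, -0.003], [0.003, -0.003, -1.0]]
wrist_force: [-0.8, -1.7, 5.4]
gripper_width: 0.365
```

```bash
python3 st.py
```

```text
t 38.7 pos [ 511.02 -372.59  130.01] Ftool [ 1.73  0.75 -5.42] Mtool [-0.263  0.289 -0.02 ] yaw -89.96 w 0.3650421745253693
```

Request:
apply_moves(
  steps=[
    [[0.2, 8, 0, 5, 0, 0, 0], [0.2, 8, 0, 6, 0, 0, 0], [0.2, 6, 0, 6, 0, 0, 0], [0.2, 0, 0, 0, 0, 0, 0]],
  ],
)

```text
time_s: 39.2
tcp_pos: [0.5118, -0.397, 0.1151]
ee_rot: [[0.003, -1.0, 0.006], [-1.0, -0.003, -0.008], [0.008, -0.006, -1.0]]
wrist_force: [-1.8, -7.0, 8.7]
gripper_width: 0.367
```

```bash
python3 st.py
```

```text
t 39.2 pos [ 511.76 -396.96  115.13] Ftool [ 7.08  1.76 -8.7 ] Mtool [-0.773  1.955 -0.165] yaw -89.86 w 0.3670064216350044
```

Tilting properly now; continue laying it down, then release.

Request:
apply_moves(
  steps=[
    [[0.2, 5, 0, 6, 0, 0, 0], [0.2, 5, 0, 7, 0, 0, 0], [0.2, 4, 0, 8, 0, 0, 0], [0.2, 4, 0, 8, 0, 0, 0], [0.2, 3, 0, 8, 0, 0, 0], [0.6, 0, 0, 0, 0, 0, 0], [0.6, 0, 0, 0, 0, 0, 0], [0.7, 0, 0, 0, 0, 0, 0], [0.7, 0, 0, -20, 0, 0, 0], [0.8, 0, 0, -40, 0, 0, 0], [1, 0, 0, -60, 0, 0, 0], [1, 0, 0, -60, 0, 0, 0]],
  ],
)

```text
time_s: 40.7
tcp_pos: [0.5098, -0.4129, 0.2557]
ee_rot: [[0.002, -1.0, -0.001], [-1.0, -0.002, 0.0], [-0.0, 0.001, -1.0]]
wrist_force: [2.0, -0.2, 0.6]
gripper_width: 0.936
```

Request:
apply_moves(
  steps=[
    [[1, -45, 0, -20, 0, 0, 0], [1, -45, 0, -20, 0, 0, 0], [1, -40, 0, -20, 0, 0, 0], [1, 0, 0, 0, 0, 0, 0]],
  ],
)

```text
time_s: 41.2
tcp_pos: [0.5106, -0.2812, 0.3169]
ee_rot: [[0.005, -1.0, 0.005], [-1.0, -0.005, -0.001], [0.001, -0.005, -1.0]]
wrist_force: [-0.2, -0.3, -0.1]
gripper_width: 0.997
```

```bash
python3 st.py
python3 - <<'E'
from h import *
p=capture('wrist');q=capture('scene')
im=np.vstack([np.hstack([cv2.resize(p['color'][0:300,:,::-1],(800,375))]),cv2.resize(q['color'][170:400,0:480,::-1],(480,230))[:, :].repeat(1,0) if 0 else np.pad(cv2.resize(q['color'][200:400,220:440,::-1],(247,225)),((0,0),(0,553),(0,0)))])
b=cv2.resize(q['color'][200:400,0:440,::-1],(495,225)); im[375:,:]=0; im[375:600,:495]=b
cv2.imwrite('pics/fin.png',im)
E
```

```text
t 41.2 pos [ 510.58 -281.24  316.86] Ftool [0.29 0.16 0.13] Mtool [-0.157 -0.019 -0.002] yaw -89.71 w 0.9974428625206745
```

View pics/fin.png

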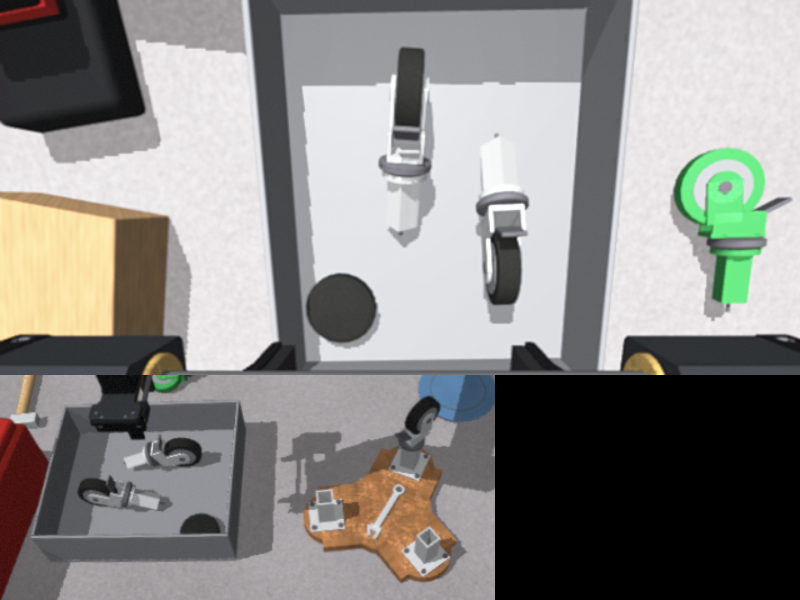

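Both removed castors lie inside the bin, at (405,140) and (500,220), and legs 1 and 2 are empty. The wrench looks untouched. Last check: compare castor 3 with the starting picture to see that it is fully seated.

Run:
```python
from h import *
q=capture('scene');w=capture('wrist')
A=cv2.imread('pics/scene0.png');B=q['color'][:,:,::-1]
for nm,(x0,x1,y0,y1) in dict(wheel=(355,395,212,250),shoulder=(355,388,248,272),wrench=(322,362,294,346)).items():
    t=cv2.cvtColor(A[y0:y1,x0:x1],6);s=cv2.cvtColor(np.ascontiguousarray(B[y0-8:y1+8,x0-8:x1+8]),6)
    r_=cv2.matchTemplate(s,t,cv2.TM_CCOEFF_NORMED);_,v,_,l=cv2.minMaxLoc(r_);print(nm,'shift px',l[0]-8,l[1]-8,round(v,3))
im=np.hstack([cv2.resize(np.ascontiguousarray(X[205:290,345:400]),None,fx=6,fy=6,interpolation=2) for X in(A,B)])
cv2.imwrite('pics/c3.png',im)
```

```text
wheel shift px 0 0 0.989
shoulder shift px 0 0 0.846
wrench shift px 0 0 0.767
```

View pics/c3.png

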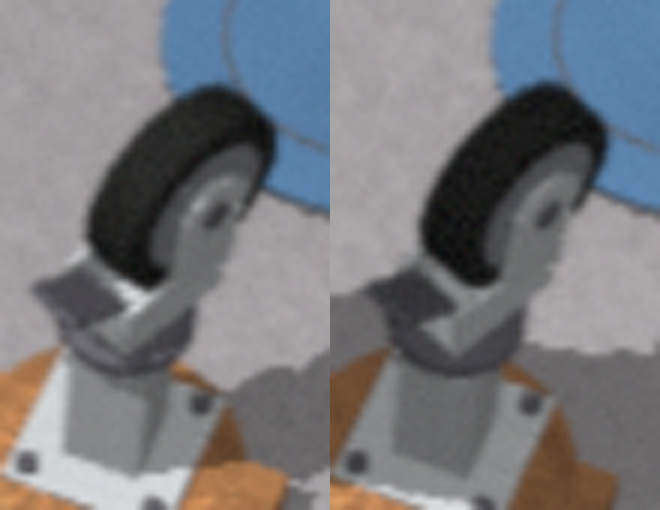

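Castor 3 sits as it did at the start, with its shoulder on the rim and zero pixel shift. Handing in.

```bash
python3 -c "
from h import *
print(r.finish_job(), sense()['time_s'])"
```

```text
the job is handed in; nothing more can be done
the job is handed in; nothing more can be done
```

The job is handed in: I found two worn castors and left them in the scrap bin, and the third is sound and still in its leg. It took about 41 s of the 72 s allowed; no verdict was reported.

| Castor (world x, y) | Rock test | Result |
|---|---|---|
| Far leg (0.63, 0.18) | 8.5 mm one way, about 12 mm in total, flat at about 6 N, no stop | Worn, in the bin |
| Leg nearest the bin (0.54, 0.00) | 8.7 mm one way, about 12 mm in total, 5–8 N, no stop | Worn, in the bin |
| Leg nearest the robot (0.43, 0.165) | Came up hard: 13.7 N at 4.3 mm | Sound, left in place |

**Final checks:** In the pictures both worn castors lie flat inside the bin. The sound castor's wheel and shoulder, and the wrench, show no pixel shift from the start. The shadows changed, so the match scores were lower there (shoulder 0.85, wrench 0.77, wheel 0.99). The gripper was clear of everything.

**Not fully checked:**
- I rocked the sound castor only one way, so its play the other way is not measured.
- On the worn ones I went past 8 mm one way only, and less the other way.
- While rocking the second worn castor, a sideways force of up to 7 N built up, which I eased off.
- I never went near the tape roll, but did not re-measure it at the end.
- I viewed 11 pictures, one over the budget; the extra was the last seating check.

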